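# Show the blue enamel sample to the bench loupe

### The arm

A 6-joint arm with a two-finger parallel gripper is mounted at the origin on a cart in front of the work surface, level with it; the furniture and walls round the work are solid. World frame = base frame: x ahead of the robot, y to its left, z up, the work surface at z = 0. Lengths are in m, angles in degrees, forces in N, time in s.
With the tool pointing down it reaches from about 0.35 to 0.875 m from the base axis. Payload 4.2 kg.
Tool frame: the origin (TCP) lies at the very end of the fingers, on their centre line; the grasp point (between the pads) lies 19 mm behind it; z points along the fingers, y is the direction in which the jaws open and shut (so a half turn about z gives the same grasp; the last joint's range is limited). The gripper opens to 87 mm and grips with 3 to 60 N. Pads are 19 mm wide; open, the fingers measure 117 mm over their backs; the gripper's body (75 mm by 190 mm) begins 51 mm behind the grasp point.
Start: joints at [-59.095, 22.042, 0.453, 0, -68.411, -14.817], TCP at [0.173, -0.6, 0.223] pointing down, gripper open.
Joint ranges: [-179.83, 179.83], [-69.29, 118.12], [-61.27, 80.66], [-181.25, 117.63], [-171.15, -9.14], [-177.46, 177.46]. Speed limits (degrees/s): [159.86, 159.86, 180, 180, 180, 180].

### API

Orientations are given as a 3x3 rotation matrix whose columns are the frame's x, y, z axes.
In Python, from station import r, imaging gives the robot as it stands. The module is installed in compiled form; this text tells all that it offers.
- The arm moves only by the tool move_arm, never from a script. Its argument "motion" is one flat list of numbers, 7 for each row, row after row: the shift along the tool's x, y, z in units of 40 mm (1.0 is 40 mm), then the turn, a rotation vector about the tool's x, y, z in units of 5 degrees (1.0 is 5 degrees), then the gripper's target within -1 to 1 (shut at 1, half-way at 0, fully open at -1). In form: [dx, dy, dz, wx, wy, wz, gripper, dx, dy, dz, wx, wy, wz, gripper, ...]. A call has 1 to 20 rows; each row is the pose to reach, as a shift and turn from the pose measured when the call began, along the tool's axes at that moment; what a row does not reach only later rows make up. A row lasts 1/12 s, in which the tool goes at most 41.7 mm and 7.16 degrees, less where a joint would pass 70% of its speed; a pose out of reach is approached as far as the arm can. A call with a gripper value outside its range is refused whole. The fingers move at their own pace and stop on an object; the grip force is fixed at half the most. Time passes only in rows, so rows that repeat a pose let the fingers close. It gives the time, the measured TCP pose, the force and the opening at its end, in the units of the state.
- r.sense(): the state, without advancing time (a new reading comes with each control period).
- imaging.capture(name): name is "side" or "top"; returns the picture (420x560x3 uint8, blue, green, red); there is no depth.
- imaging.camera_params(name): a dict with "intrinsics" (3x3 intrinsics, pixels), "world_from_camera" (4x4, takes a point from camera to world coordinates). Camera axes: x right, y down, z forward; pixel columns grow to the right and rows downward; lengths in m; the calibration is good to about 2 mm. A picture is of the moment at which its call begins. camera_params takes no time and is no camera call.
- r.finish_job(): hands the job in, once; it reports no verdict.
The state is a dict: "time_s": time; "joints": joint angles; "joint_velocities": joint speeds; "effort": joint torques, N m; "tcp_pos": TCP position; "ee_rot": TCP orientation; "wrist_force": force on the tool from outside, world axes, zero at the start; "moment": the same for the moment, N m; "gripper_width": opening from 0.0 (shut) to 1.0 (fully open).
Only numpy, scipy, OpenCV 4.12 (cv2) and the standard library are available. Lean on these libraries where they do the work, as an engineer would, in place of code of your own. Each camera call takes 0.05 s, during which the arm holds its last target.

### The job

Take the glass sample slide with the blue enamel spot out of the wooden rack and turn it label side up; its corner notch tells you which end is frosted and which face carries the label. Hold it level by its frosted end with the blue spot centred beneath the loupe lens, about half way between bench and lens and touching nothing, and finish while still holding it there. Do not drop the glass, knock the loupe out of level or disturb the other two slides.

Things in the scene. Friction and masses are not known exactly. Their poses are not given: they have to be found in the camera images.
- blue_slide: The slide to show: glass strip 120 x 34 x 8 mm, 0.08 kg, one 26 mm spot of blue enamel. Starts standing on a long edge in a rack slot, notch up. Origin at its middle; x along its length to the enamel end, y straight out of the label face (y up = label up), z across its width to the notched edge (upright at the start).
- frosted (a point): middle of the frosted white end of the blue slide (x = -41 mm in its axes). The end is 38 mm long, reaching from x = -60 to -22 mm, and is where the slide is to be held; its +y face only carries the paper label with a blue stripe. The rest of the strip is clear glass.
- notch (a point): the notch of the blue slide: an 8 mm square cut out of the corner of the frosted end on the z = +17 mm edge; the point is the notch's middle. Seen standing with the notch at the top right, the label faces you; with the notch at the top left, it faces away.
- enamel (a point): centre of the blue spot, which shows alike through both faces; 40 mm from the slide's middle and 20 mm from its clear end; axes as the slide's
- red_slide: a like slide with a red spot (same size and axes) in another slot of the rack; leave it there. Labels in the rack do not all face the same way.
- amber_slide: a like slide with an amber spot (same size and axes) in another slot of the rack; leave it there
- rack: Fixed beech rack, 90 mm long (x), 139 mm across (y), 18 mm high, turned any way on the bench. Origin at the centre of its underside. Three slots along x at y = -46, 0, +46 mm, 10.5 mm wide, 13 mm deep (floor 5 mm above the bench). Slides stand in them about centred, 21 mm of their width showing, top edge 39 mm above the bench.
- loupe_stand: Fixed third-hand stand, lens towards the robot. Origin under its round foot (radius 36 mm, 28 mm high); z up. Post at y = +4 mm, 74 mm high; a thin rod 70 mm above the bench runs along y from -81 mm to the lens joint at +79 mm; a short bracket there carries the lens, centred at y = +104 mm.
- lens (a point): centre of the lens: a level ring-framed glass disc of 31 mm radius, 9 mm thick, centre about 101 mm above the bench
- loupe_stand_loupe (a joint): tilt of the lens about its wing screw; 0.436 rad (the stop) is level, less droops the side away from the post. Starts level within 0.05 rad; the screw is slack enough that a touch tilts it.
- clear_spot (a point): a clear place on the bench between rack and loupe, free for about 80 mm all round, at bench height; good for laying a slide down
- bench_lamp: fixed LED bench lamp to keep the arm and wrist clear of: its grey head, 94 mm deep (x) and 413 mm wide (y), hangs 235 to 295 mm above the bench with its front face 117 mm nearer the robot than the origin; a thin rod rises from the head's middle. The bench below is free.

How it is judged:
By the outcome, as a careful person would: the job done as asked, in the order asked, and still so for the second after the job is handed in, while the arm keeps its last pose, push and grip.
It also fails if it takes over 61 s, if anything falls off the work surface, if the arm or the gripper's body presses on something with over 40 N, if the wrist force passes 120 N, or if a joint passes its speed limit or range.

## Working session

There is one attempt and no reset: what is moved stays moved. The work goes in short steps, Python scripts to look and compute and a tool call to move; the robot and the scene stay as the last step left them, time stands still between calls to the robot, and variables do not carry over. Pictures are saved under pics/ and viewed, and the job is handed in when it is done.

Besides the shell and the picture viewer there is one more tool, called after "Call:" by a JSON object that holds its "api" and its "payload", one argument or row to a line. move_arm: Moves the arm, as the interface text tells. Its arguments: {"type":"object","properties":{"motion":{"type":"array","items":{"type":"number"}}},"required":["motion"]}

```bash
mkdir -p pics
python3 - <<'E'
from station import r, imaging
import cv2
for n in ["side","top"]:
    im=imaging.capture(n); cv2.imwrite(f"pics/{n}0.png",im)
    p=imaging.camera_params(n); print(n,p)
s=r.sense(); print(s)
E
```

```text
side {'intrinsics': array([[494.59765544,   0.        , 285.34966183],
       [  0.        , 494.59765544, 212.23534985],
       [  0.        ,   0.        ,   1.        ]]), 'world_from_camera': array([[ 0.99941854,  0.02065822, -0.027126  ,  0.57609642],
       [ 0.0340393 , -0.65062744,  0.75863381, -0.83338428],
       [-0.0019769 , -0.75911604, -0.65095232,  0.89788902],
       [ 0.        ,  0.        ,  0.        ,  1.        ]])}
top {'intrinsics': array([[500.37012867,   0.        , 274.27832385],
       [  0.        , 500.37012867, 206.9229773 ],
       [  0.        ,   0.        ,   1.        ]]), 'world_from_camera': array([[ 0.02311762, -0.99064138,  0.13451854,  0.34164127],
       [-0.99963262, -0.0210007 ,  0.01713489,  0.08099623],
       [-0.01414955, -0.13486524, -0.99076292,  1.57154934],
       [ 0.        ,  0.        ,  0.        ,  1.        ]])}
{'time_s': 0.1, 'joints': array([-5.90975574e+01,  2.20869711e+01,  3.86436973e-01, -2.36236943e-02,
       -6.84117846e+01, -1.48172708e+01]), 'joint_velocities': array([-0.03655671, -0.20873264,  0.19992983, -0.02447369, -0.00204922,
        0.09003138]), 'effort': array([-2.02851129e-04, -3.91688633e+01,  1.87935448e+01,  4.23194781e+00,
        1.34439074e-02, -7.02610373e-05]), 'tcp_pos': array([ 0.17302818, -0.60000275,  0.2215589 ]), 'ee_rot': array([[-9.60892972e-01, -2.76919190e-01, -6.77802853e-04],
       [-2.76919989e-01,  9.60891143e-01,  1.87892164e-03],
       [ 1.30985299e-04,  1.99313976e-03, -9.99998005e-01]]), 'wrist_force': array([-0.55881677, -0.18407597, -0.34970222]), 'moment': array([ 0.00910035, -0.01918127, -0.01381412]), 'gripper_width': 0.9967391296666285}
```

View pics/side0.png

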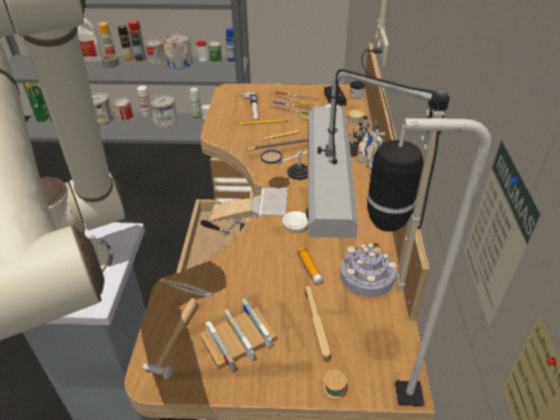

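View pics/top0.png

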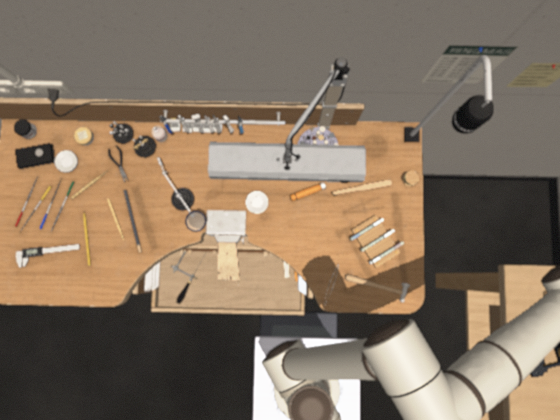

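The rack with its three slides is at about (375,240) in the top view and (240,333) in the side view. The loupe foot is at about (182,200) and its lens at (196,220) in the top view. I'll enlarge both.

Run:
```python
import cv2
a=cv2.imread('pics/side0.png'); b=cv2.imread('pics/top0.png')
cv2.imwrite('pics/c1.png',cv2.resize(a[290:375,190:290],None,fx=7,fy=7,interpolation=cv2.INTER_CUBIC))
cv2.imwrite('pics/c2.png',cv2.resize(b[205:275,340:415],None,fx=8,fy=8,interpolation=cv2.INTER_CUBIC))
cv2.imwrite('pics/c3.png',cv2.resize(a[140:240,235:335],None,fx=6,fy=6,interpolation=cv2.INTER_CUBIC))
cv2.imwrite('pics/c4.png',cv2.resize(b[150:240,150:270],None,fx=6,fy=6,interpolation=cv2.INTER_CUBIC))
```

```text
(no output)
```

View pics/c1.png

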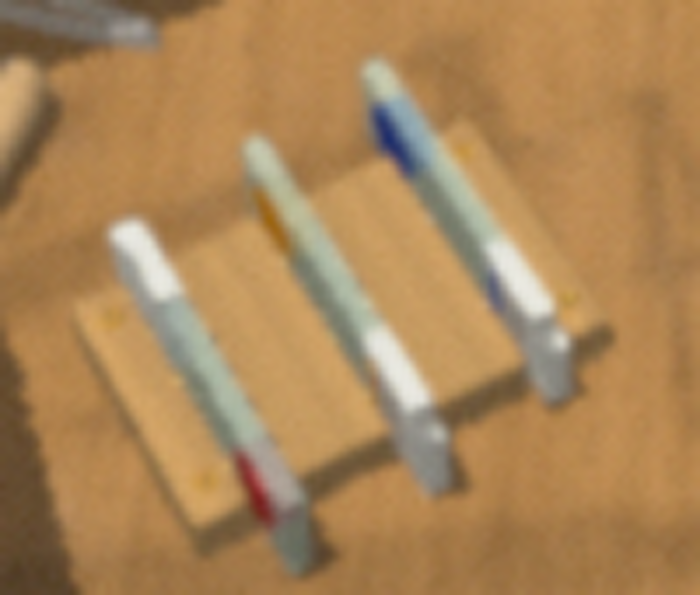

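View pics/c2.png

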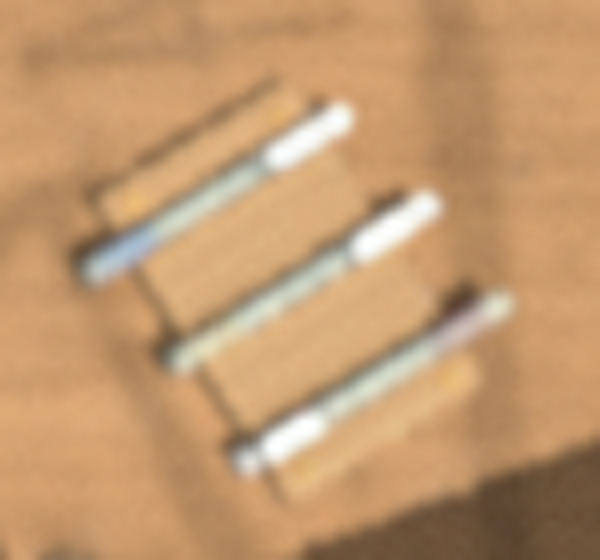

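View pics/c3.png

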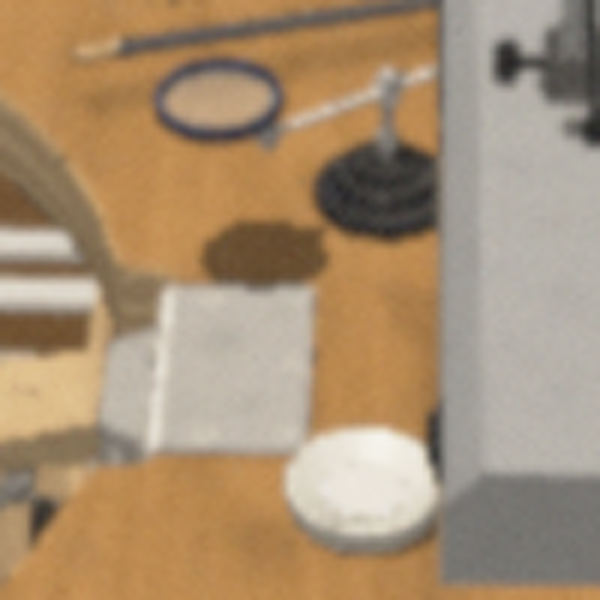

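View pics/c4.png

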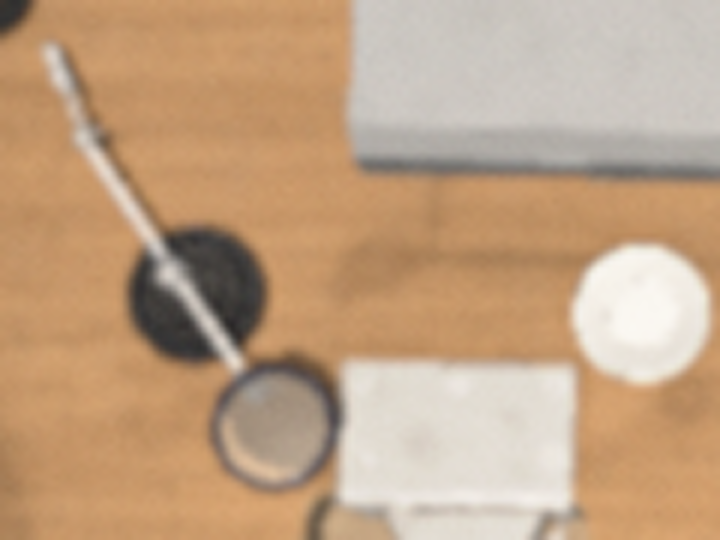

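```bash
cat > h.py <<'E'
import numpy as np
from station import r, imaging
P={n:imaging.camera_params(n) for n in("side","top")}
def ray(n,u,v):
    K=P[n]["intrinsics"];T=P[n]["world_from_camera"]
    d=T[:3,:3]@np.linalg.solve(K,[u,v,1.]); return T[:3,3],d
def atz(n,u,v,z):
    o,d=ray(n,u,v); return o+d*(z-o[2])/d[2]
def proj(n,p):
    T=np.linalg.inv(P[n]["world_from_camera"]);c=T[:3,:3]@np.asarray(p)+T[:3,3]
    q=P[n]["intrinsics"]@c; return q[:2]/q[2]
def tri(a,b): # two (n,u,v)
    A=[];B=[]
    for n,u,v in(a,b):
        o,d=ray(n,u,v);d=d/np.linalg.norm(d);M=np.eye(3)-np.outer(d,d);A.append(M);B.append(M@o)
    return np.linalg.solve(sum(A),sum(B))
E
python3 - <<'E'
from h import *
np.set_printoptions(precision=4,suppress=True)
s=lambda x,y,z:atz("side",190+x/7-.43,290+y/7-.43,z)
t=lambda x,y,z:atz("top",340+x/8-.44,205+y/8-.44,z)
print("blue enamel end", s(378,68,.039), t(92,266,.039))
print("blue frosted end",s(552,315,.039), t(345,112,.037))
print("amber",s(258,142,.039),t(175,360,.039),'|',s(436,408,.039),t(432,202,.037))
print("red fr",s(128,232,.039),t(240,462,.037),'|clear',s(295,500,.039),t(508,302,.039))
for c in[(78,310),(205,530),(605,325),(460,122)]: print("rack s",s(*c,.018))
for c in[(95,195),(285,490),(280,80),(475,380)]: print("rack t",t(*c,.018))
S=lambda x,y:(235+x/6-.42,140+y/6-.42)
T=lambda x,y:(150+x/6-.42,150+y/6-.42)
print("lens tri",tri(("side",*S(220,99)),("top",*T(275,424))), atz("side",*S(220,99),.101),atz("top",*T(275,424),.101))
print("post top",tri(("side",*S(388,80)),("top",*T(173,272))), "foot", atz("top",*T(197,293),.02))
print("lens joint",atz("side",*S(268,135),.085),"rod far",atz("top",*T(50,50),.07))
print("lamp corners",[atz("top",u,v,.295) for u,v in((209,143),(208,178),(366,180),(365,147))])
print("dish",atz("top",257,202,.01),"board", [atz("top",*T(*c),.0) for c in((340,360),(575,365),(575,505),(340,505))])
print("handle orange",atz("top",292,196,.02),atz("top",325,186,.02))
E
```

```text
blue enamel end [ 0.4579 -0.1312  0.039 ] [ 0.4594 -0.1295  0.039 ]
blue frosted end [ 0.5185 -0.2224  0.039 ] [ 0.5209 -0.2267  0.037 ]
amber [ 0.4236 -0.1616  0.039 ] [ 0.4242 -0.1612  0.039 ] | [ 0.487  -0.2555  0.039 ] [ 0.4869 -0.2598  0.037 ]
red fr [ 0.3885 -0.1967  0.039 ] [ 0.3862 -0.1861  0.037 ] |clear [ 0.4498 -0.287   0.039 ] [ 0.4491 -0.2879  0.039 ]
rack s [ 0.3732 -0.2104  0.018 ]
rack s [ 0.422  -0.2842  0.018 ]
rack s [ 0.5333 -0.2106  0.018 ]
rack s [ 0.4834 -0.1351  0.018 ]
rack t [ 0.4886 -0.1335  0.018 ]
rack t [ 0.3764 -0.2067  0.018 ]
rack t [ 0.5352 -0.2054  0.018 ]
rack t [ 0.4202 -0.2799  0.018 ]
lens tri [0.4954 0.3387 0.1021] [0.4943 0.34   0.101 ] [0.4965 0.3391 0.101 ]
post top [0.5747 0.3988 0.0744] foot [0.5732 0.3974 0.02  ]
lens joint [0.5172 0.3339 0.085 ] rod far [0.6902 0.4689 0.07  ]
lamp corners [array([0.6807, 0.2784, 0.295 ]), array([0.5872, 0.2772, 0.295 ]), array([ 0.5903, -0.1326,  0.295 ]), array([ 0.6778, -0.1301,  0.295 ])]
dish [0.5682 0.1629 0.01  ] board [array([0.5419, 0.3239, 0.    ]), array([0.5419, 0.1994, 0.    ]), array([0.4678, 0.1971, 0.    ]), array([0.4651, 0.3207, 0.    ])]
handle orange [0.5881 0.053  0.02  ] [ 0.622 -0.05   0.02 ]
```

Run:
```python
from h import *
import cv2
np.set_printoptions(precision=4,suppress=True)
S=lambda x,y:("side",235+x/6-.42,140+y/6-.42)
T=lambda x,y:("top",150+x/6-.42,150+y/6-.42)
for a,b in[((165,287),(340,505)),((315,287),(340,360)),((310,450),(575,365)),((155,450),(575,505))]: print("board",tri(S(*a),T(*b)))
b=cv2.imread('pics/top0.png')
for x in np.arange(.3,.61,.05):
  for y in np.arange(-.3,.41,.05):
    u,v=proj("top",(x,y,0)); cv2.circle(b,(int(round(u)),int(round(v))),0,(0,255,0) if abs(y)>.01 else (0,0,255),-1)
cv2.imwrite('pics/c5.png',cv2.resize(b[150:330,150:430],None,fx=2.8,fy=2.8,interpolation=cv2.INTER_CUBIC))
```

```text
board [0.4656 0.3204 0.0024]
board [0.5408 0.3234 0.0023]
board [0.5416 0.1992 0.0034]
board [0.4689 0.1971 0.0029]
```

View pics/c5.png

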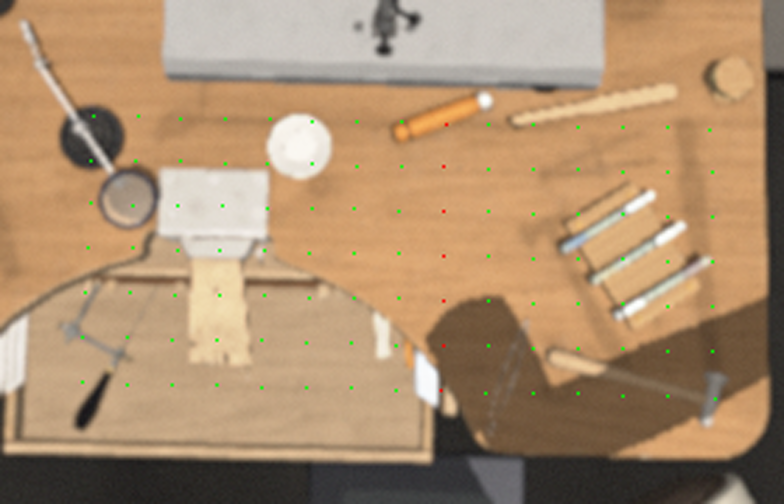

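```bash
cat >> h.py <<'E'
from scipy.spatial.transform import Rotation as Ro
np.set_printoptions(precision=4,suppress=True)
def down(a): # tool y at world yaw a deg, z down
    a=np.radians(a); y=np.array([np.cos(a),np.sin(a),0]);z=np.array([0,0,-1.]);return np.stack([np.cross(y,z),y,z],1)
def rel(p,R):
    s=r.sense();R0=s["ee_rot"]
    d=R0.T@(np.asarray(p)-s["tcp_pos"])/.04; w=Ro.from_matrix(R0.T@R).as_rotvec(degrees=True)/5
    return np.round(d,3),np.round(w,3)
def st():
    s=r.sense();print(s["time_s"],"J",s["joints"].round(1),"p",s["tcp_pos"],"yaw_y",np.degrees(np.arctan2(s["ee_rot"][1,1],s["ee_rot"][0,1])).round(2),"z",s["ee_rot"][:,2],"F",s["wrist_force"].round(1),"g",s["gripper_width"]*87)
E
python3 - <<'E'
from h import *
c=np.array([.492,-.181,.11])
print(rel(c,down(213.0)))
E
```

```text
(array([-10.564,   7.852,   2.803]), array([  0.017,   0.02 , -21.385]))
```

Call:
{"api": "move_arm", "payload": {
  "motion": [-5, 4, 0.5, 0, 0, -10, 0.2, -10.56, 7.85, 2.3, 0, 0, -21.38, 0.2, -10.56, 7.85, 2.8, 0, 0, -21.38, 0.2, -10.56, 7.85, 2.8, 0, 0, -21.38, 0.2, -10.56, 7.85, 2.8, 0, 0, -21.38, 0.2, -10.56, 7.85, 2.8, 0, 0, -21.38, 0.2, -10.56, 7.85, 2.8, 0, 0, -21.38, 0.2, -10.56, 7.85, 2.8, 0, 0, -21.38, 0.2, -10.56, 7.85, 2.8, 0, 0, -21.38, 0.2, -10.56, 7.85, 2.8, 0, 0, -21.38, 0.2, -10.56, 7.85, 2.8, 0, 0, -21.38, 0.2, -10.56, 7.85, 2.8, 0, 0, -21.38, 0.2, -10.56, 7.85, 2.8, 0, 0, -21.38, 0.2, -10.56, 7.85, 2.8, 0, 0, -21.38, 0.2, -10.56, 7.85, 2.8, 0, 0, -21.38, 0.2, -10.56, 7.85, 2.8, 0, 0, -21.38, 0.2, -10.56, 7.85, 2.8, 0, 0, -21.38, 0.2, -10.56, 7.85, 2.8, 0, 0, -21.38, 0.2, -10.56, 7.85, 2.8, 0, 0, -21.38, 0.2, -10.56, 7.85, 2.8, 0, 0, -21.38, 0.2]
}}

```text
time_s: 1.77
tcp_pos: [0.4916, -0.1815, 0.1103]
ee_rot: [[0.543, -0.84, -0.0], [-0.84, -0.543, 0.002], [-0.002, -0.001, -1.0]]
wrist_force: [0.3, -0.0, 0.3]
gripper_width: 0.402
```

Run:
```python
from h import *
import cv2
st()
a=imaging.capture("side");b=imaging.capture("top")
cv2.imwrite('pics/d1.png',cv2.resize(a[270:400,170:310],None,fx=4.5,fy=4.5,interpolation=cv2.INTER_CUBIC))
cv2.imwrite('pics/d2.png',b)
```

```text
1.7667 J [ -2.6  18.9 -22.4  -0.1 -48.8  35.5] p [ 0.4916 -0.1815  0.1103] yaw_y -147.14 z [-0.0005  0.0019 -1.    ] F [ 0.3 -0.   0.3] g 35.013129098261444
```

View pics/d1.png

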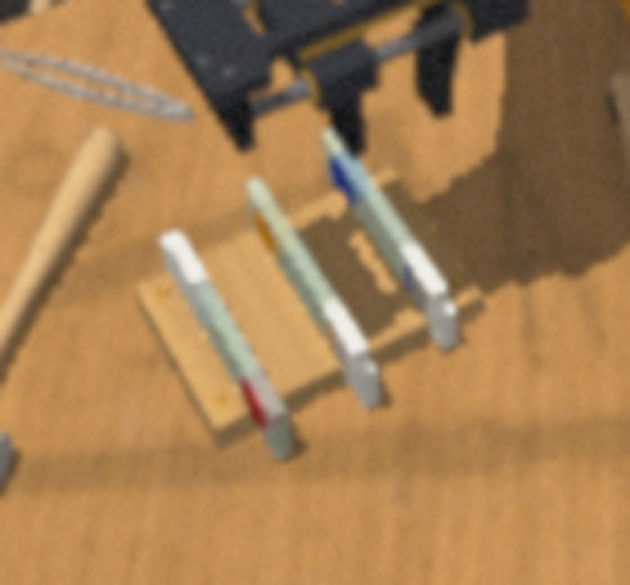

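View pics/d2.png

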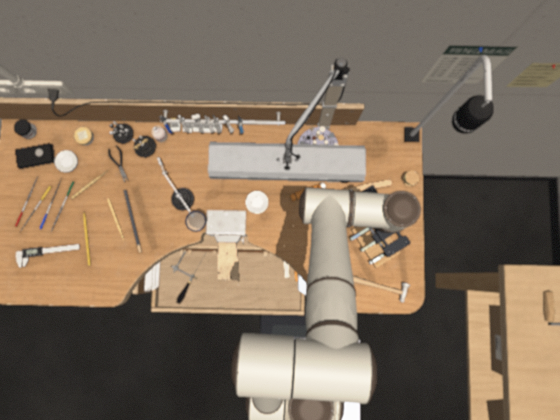

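Run:
```python
from h import *
p=r.sense()["tcp_pos"];y=r.sense()["ee_rot"][:,1]
for d in(-.0585,-.0325,-.0175,0,.0175,.0325,.0585): print(d,(proj("side",p+d*y)-[170,270])*4.5)
for z in(.039,):print((proj("side",[.492,-.181,z])-[170,270])*4.5)
print(rel([.4918,-.181,.022],down(212.9)))
```

```text
-0.0585 [496.697   68.3792]
-0.0325 [447.9236  90.681 ]
-0.0175 [419.3438 103.7492]
0 [385.5833 119.1863]
0.0175 [351.3647 134.8328]
0.0325 [321.6627 148.4142]
0.0585 [269.3475 172.3355]
[392.3484 215.8347]
(array([-0.005, -0.006,  2.207]), array([-0.008,  0.02 , -0.   ]))
```

Call:
{"api": "move_arm", "payload": {
  "motion": [0, 0, 0.8, 0, 0, 0, 0.2, 0, 0, 1.6, 0, 0, 0, 0.2, 0, 0, 2.0, 0, 0, 0, 0.2, 0, 0, 2.2, 0, 0, 0, 0.2, 0, 0, 2.2, 0, 0, 0, 0.2]
}}

```text
time_s: 2.28
tcp_pos: [0.4905, -0.1814, 0.0206]
ee_rot: [[0.543, -0.84, -0.004], [-0.84, -0.543, 0.002], [-0.004, 0.002, -1.0]]
wrist_force: [0.3, -0.9, 0.5]
gripper_width: 0.401
```

Run:
```python
from h import *
import cv2
st()
a=imaging.capture("side")
cv2.imwrite('pics/d3.png',cv2.resize(a[290:370,190:290],None,fx=6.5,fy=6.5,interpolation=cv2.INTER_CUBIC))
```

```text
2.2833 J [ -2.6  26.3 -27.4  -0.2 -36.6  35.6] p [ 0.4905 -0.1814  0.0206] yaw_y -147.14 z [-0.0042  0.0021 -1.    ] F [ 0.3 -0.9  0.5] g 34.91861438122331
```

View pics/d3.png

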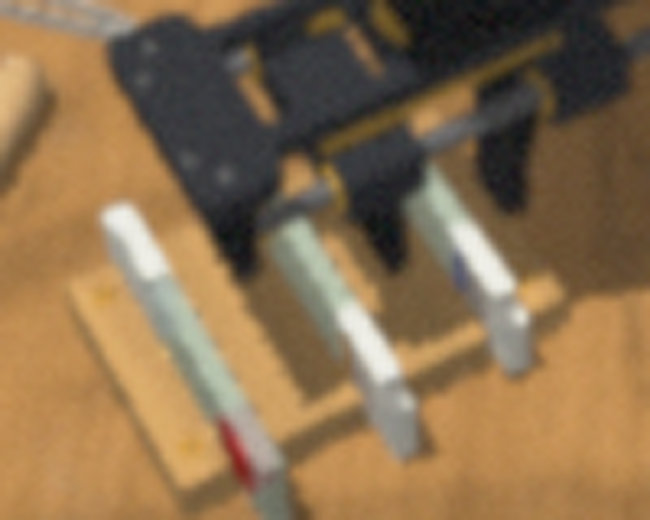

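Call:
{"api": "move_arm", "payload": {
  "motion": [0, 0, -0.03, 0, 0, 0, 0.5, 0, 0, -0.03, 0, 0, 0, 0.7, 0, 0, -0.03, 0, 0, 0, 1, 0, 0, -0.03, 0, 0, 0, 1, 0, 0, -0.03, 0, 0, 0, 1, 0, 0, -0.03, 0, 0, 0, 1, 0, 0, -0.03, 0, 0, 0, 1, 0, 0, -0.03, 0, 0, 0, 1]
}}

```text
time_s: 3.0
tcp_pos: [0.4902, -0.182, 0.0235]
ee_rot: [[0.543, -0.84, -0.004], [-0.84, -0.543, 0.001], [-0.003, 0.003, -1.0]]
wrist_force: [-4.7, -3.9, 4.8]
gripper_width: 0.087
```

Call:
{"api": "move_arm", "payload": {
  "motion": [0, 0, -0.2, 0, 0, 0, 1, 0, 0, -0.4, 0, 0, 0, 1, 0, 0, -0.6, 0, 0, 0, 1, 0, 0, -0.9, 0, 0, 0, 1, 0, 0, -1.3, 0, 0, 0, 1, 0, 0, -1.7, 0, 0, 0, 1, 0, 0, -2.1, 0, 0, 0, 1, 0, 0, -2.1, 0, 0, 0, 1, 0, 0, -2.1, 0, 0, 0, 1]
}}

```text
time_s: 3.75
tcp_pos: [0.4916, -0.1818, 0.1088]
ee_rot: [[0.543, -0.84, -0.001], [-0.84, -0.543, 0.001], [-0.001, -0.0, -1.0]]
wrist_force: [-0.4, 0.5, -2.1]
gripper_width: 0.089
```

Run:
```python
from h import *
import cv2
st()
a=imaging.capture("side")
cv2.imwrite('pics/d4.png',cv2.resize(a[250:380,180:320],None,fx=4.5,fy=4.5,interpolation=cv2.INTER_CUBIC))
```

```text
3.75 J [ -2.6  19.  -22.5  -0.1 -48.6  35.6] p [ 0.4916 -0.1818  0.1088] yaw_y -147.1 z [-0.0006  0.0014 -1.    ] F [-0.4  0.5 -2.1] g 7.7511001922314255
```

View pics/d4.png

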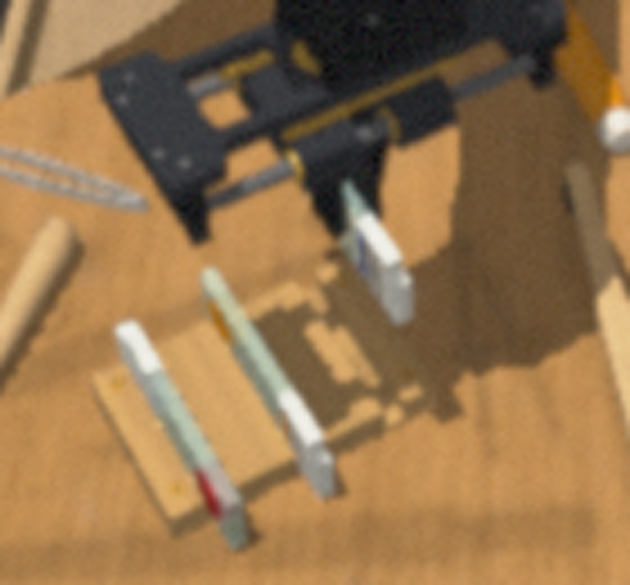

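Run:
```python
from h import *
print(rel([.46,-.08,.115],down(150)));print(rel([.475,.055,.115],down(90)))
```

```text
(array([-2.553, -0.739, -0.176]), array([ 0.04 ,  0.022, 12.577]))
(array([-5.183, -2.886, -0.172]), array([ 0.053, -0.002, 24.577]))
```

Call:
{"api": "move_arm", "payload": {
  "motion": [-0.5, -0.15, -0.18, 0, 0, 1.5, 1, -0.9, -0.25, -0.18, 0, 0, 3, 1, -1.2, -0.35, -0.18, 0, 0, 4.5, 1, -1.5, -0.45, -0.18, 0, 0, 6, 1, -1.7, -0.5, -0.18, 0, 0, 7.5, 1, -2, -0.6, -0.18, 0, 0, 9, 1, -2.2, -0.65, -0.18, 0, 0, 10.5, 1, -2.5, -0.75, -0.18, 0, 0, 12, 1, -2.9, -1.1, -0.18, 0, 0, 13.5, 1, -3.2, -1.3, -0.18, 0, 0, 15, 1, -3.5, -1.6, -0.18, 0, 0, 16.5, 1, -3.8, -1.8, -0.18, 0, 0, 18, 1, -4.1, -2.1, -0.18, 0, 0, 19.5, 1, -4.5, -2.4, -0.18, 0, 0, 21, 1, -4.8, -2.7, -0.18, 0, 0, 22.5, 1, -5, -2.8, -0.18, 0, 0, 24, 1, -5.18, -2.89, -0.18, 0, 0, 24.58, 1, -5.18, -2.89, -0.18, 0, 0, 24.58, 1, -5.18, -2.89, -0.18, 0, 0, 24.58, 1, -5.18, -2.89, -0.18, 0, 0, 24.58, 1]
}}

```text
time_s: 5.47
tcp_pos: [0.4748, 0.0546, 0.1147]
ee_rot: [[-1.0, -0.002, -0.005], [-0.002, 1.0, 0.001], [0.005, 0.001, -1.0]]
wrist_force: [0.1, 0.5, -1.3]
gripper_width: 0.091
```

Run:
```python
from h import *
import cv2
st()
a=imaging.capture("side");b=imaging.capture("top")
cv2.imwrite('pics/d5.png',np.vstack([cv2.resize(a[170:310,170:380],None,fx=2.5,fy=2.5),cv2.resize(b[130:230,200:410],None,fx=2.5,fy=2.5)]))
for R in (30,):
  Rt=down(90)@Ro.from_rotvec([-R,0,0],degrees=True).as_matrix(); print("tool z if -R about x",Rt[:,2])
```

```text
5.4667 J [  26.    14.6  -28.1   -0.2  -47.6 -115.7] p [0.4748 0.0546 0.1147] yaw_y 90.12 z [-0.0047  0.0012 -1.    ] F [ 0.1  0.5 -1.3] g 7.939341328594851
tool z if -R about x [ 0.     0.5   -0.866]
```

View pics/d5.png

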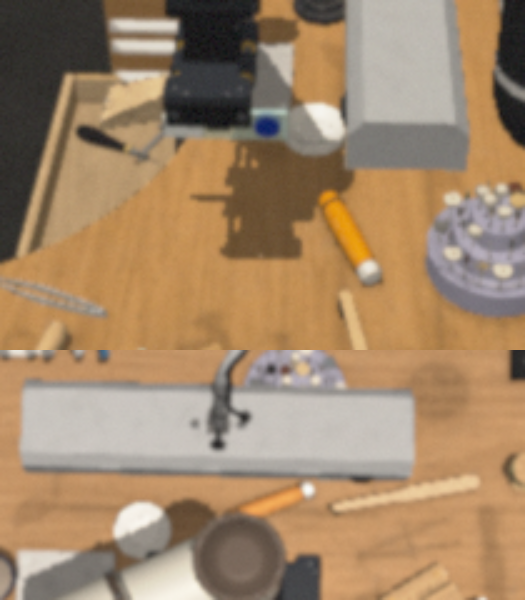

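Call:
{"api": "move_arm", "payload": {
  "motion": [-0.1, -0.1, -0.13, -1, 0, 0, 1, -0.3, -0.2, -0.13, -2, 0, 0, 1, -0.5, -0.4, -0.13, -3, 0, 0, 1, -0.63, -0.49, -0.13, -4, 0, 0, 1, -0.63, -0.49, -0.13, -5, 0, 0, 1, -0.63, -0.49, -0.13, -6, 0, 0, 1, -0.63, -0.49, -0.13, -7, 0, 0, 1, -0.63, -0.49, -0.13, -7, 0, 0, 1, -0.63, -0.49, -0.13, -7, 0, 0, 1, -0.63, -0.49, -0.13, -7, 0, 0, 1, -0.63, -0.49, -0.13, -7, 0, 0, 1]
}}

```text
time_s: 6.48
tcp_pos: [0.5, 0.0354, 0.1204]
ee_rot: [[-1.0, -0.0, -0.004], [-0.002, 0.819, 0.574], [0.003, 0.574, -0.819]]
wrist_force: [0.4, 0.9, -1.2]
gripper_width: 0.087
```

Run:
```python
from h import *
import cv2
st()
a=imaging.capture("side");b=imaging.capture("top")
cv2.imwrite('pics/d6.png',np.vstack([cv2.resize(a[170:310,170:380],None,fx=2.5,fy=2.5),cv2.resize(b[130:230,200:410],None,fx=2.5,fy=2.5)]))
Rt=down(90)@Ro.from_rotvec([-35,0,0],degrees=True).as_matrix()
print(rel([.50,.035,.022],Rt))
```

```text
6.4833 J [ -1.9  21.5 -11.5 -39.3 -64.7 -68.2] p [0.5    0.0354 0.1204] yaw_y 90.0 z [-0.004   0.5737 -0.819 ] F [ 0.4  0.9 -1.2] g 7.611430625045389
(array([-0.006, -1.431,  2.007]), array([ 0.008, -0.048,  0.007]))
```

View pics/d6.png

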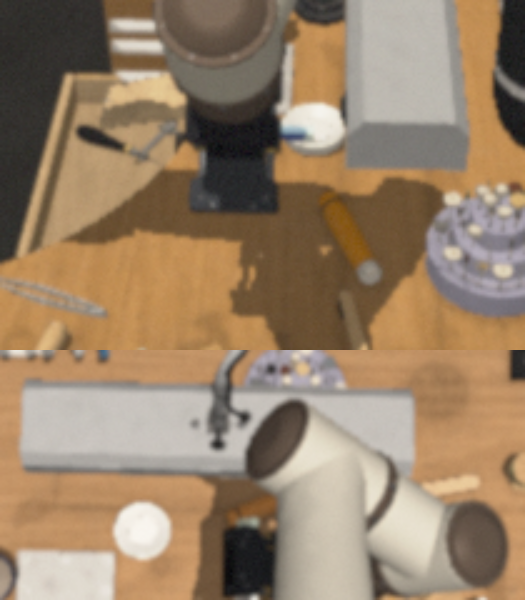

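Run:
```python
from h import *
import cv2
print(tri(("side",256,186),("top",390,206)))
for h in(.3,.35,.4,.45,.5): print(h,atz("top",310,166,h),proj("side",atz("top",310,166,h)))
b=imaging.capture("top");a=imaging.capture("side")
cv2.imwrite('pics/d7.png',cv2.resize(b[120:320,230:430],None,fx=3,fy=3));cv2.imwrite('pics/d7s.png',a)
```

```text
[ 0.5066 -0.1741  0.3899]
0.3 [0.6232 0.0129 0.3   ] [322.3723 166.2384]
0.35 [0.6122 0.0156 0.35  ] [318.0126 145.0954]
0.4 [0.6011 0.0183 0.4   ] [313.3813 122.6345]
0.45 [0.59   0.0209 0.45  ] [308.4519  98.7285]
0.5 [0.5789 0.0236 0.5   ] [303.1949  73.2334]
```

View pics/d7.png

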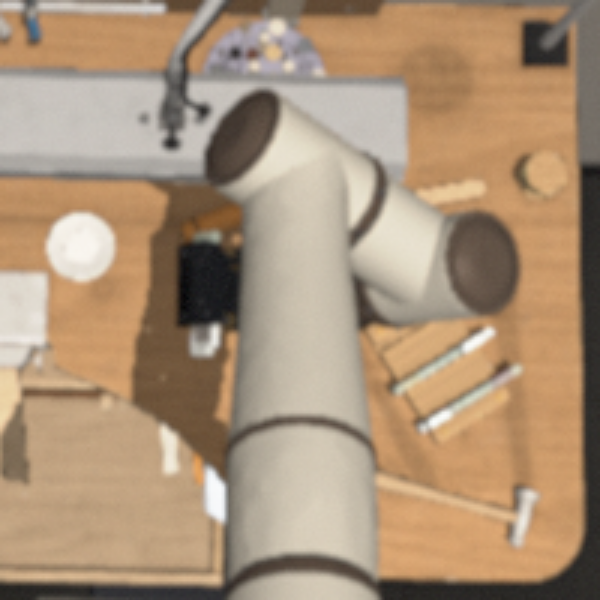

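View pics/d7s.png

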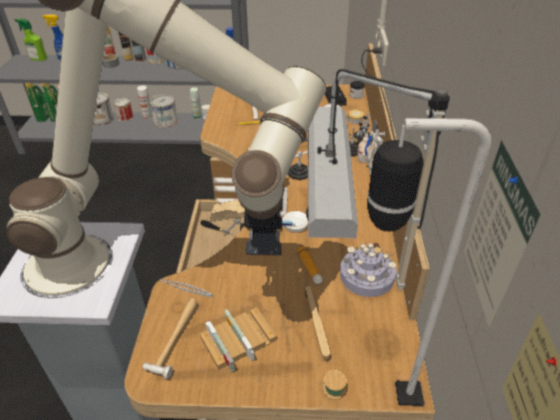

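Run:
```python
from h import *
Rt=down(90)@Ro.from_rotvec([-35,0,0],degrees=True).as_matrix()
print(rel([.455,.01,.12],Rt),rel([.455,.01,.06],Rt),rel([.455,.01,.024],Rt))
```

```text
(array([ 1.129, -0.532, -0.354]), array([ 0.011, -0.048,  0.003])) (array([ 1.124, -1.394,  0.874]), array([ 0.011, -0.048,  0.003])) (array([ 1.121, -1.911,  1.611]), array([ 0.011, -0.048,  0.003]))
```

Call:
{"api": "move_arm", "payload": {
  "motion": [0.5, -0.25, -0.17, 0, 0, 0, 1, 1.13, -0.53, -0.35, 0, 0, 0, 1, 1.13, -0.53, -0.35, 0, 0, 0, 1, 1.12, -0.8, 0.05, 0, 0, 0, 1, 1.12, -1.1, 0.45, 0, 0, 0, 1, 1.12, -1.4, 0.88, 0, 0, 0, 1, 1.12, -1.7, 1.3, 0, 0, 0, 1, 1.12, -1.91, 1.6, 0, 0, 0, 1, 1.12, -1.91, 1.6, 0, 0, 0, 1, 1.12, -1.91, 1.6, 0, 0, 0, 1]
}}

```text
time_s: 7.52
tcp_pos: [0.455, 0.0101, 0.0242]
ee_rot: [[-1.0, -0.0, -0.006], [-0.003, 0.819, 0.574], [0.005, 0.574, -0.819]]
wrist_force: [-0.1, 0.7, -0.5]
gripper_width: 0.086
```

Run:
```python
from h import *
import cv2
st()
b=imaging.capture("top");a=imaging.capture("side")
cv2.imwrite('pics/d8.png',np.hstack([cv2.resize(b[120:320,230:360],None,fx=2.5,fy=2.5),cv2.resize(a[150:350,170:340],None,fx=2.5,fy=2.5)]))
```

```text
7.5167 J [ -6.1  28.1 -19.2 -43.3 -56.3 -54.7] p [0.455  0.0101 0.0242] yaw_y 90.01 z [-0.0056  0.5743 -0.8187] F [-0.1  0.7 -0.5] g 7.509830490739907
```

View pics/d8.png

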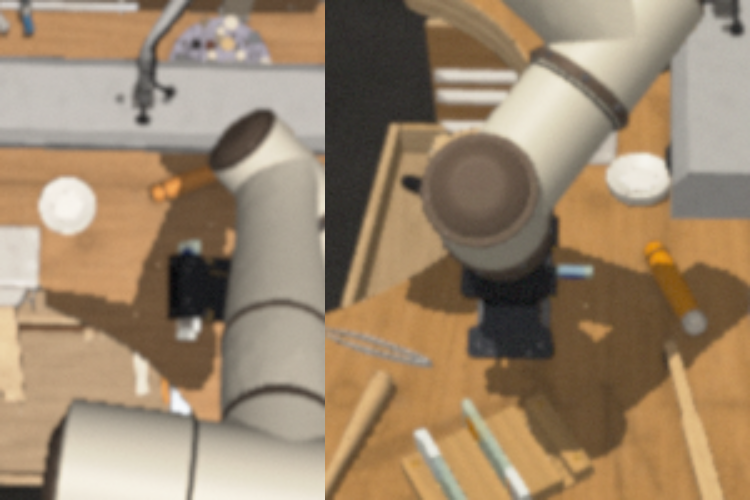

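Call:
{"api": "move_arm", "payload": {
  "motion": [0, -0.03, 0.04, 0, 0, 0, 1, 0, -0.06, 0.08, 0, 0, 0, 1, 0, -0.07, 0.1, 0, 0, 0, 1, 0, -0.07, 0.1, 0, 0, 0, 1]
}}

```text
time_s: 7.95
tcp_pos: [0.456, 0.0099, 0.0207]
ee_rot: [[-1.0, -0.002, -0.002], [-0.003, 0.819, 0.574], [0.001, 0.574, -0.819]]
wrist_force: [-0.3, -0.5, -0.6]
gripper_width: 0.091
```

Call:
{"api": "move_arm", "payload": {
  "motion": [0, -0.015, 0.02, 0, 0, 0, 1, 0, -0.03, 0.04, 0, 0, 0, 1, 0, -0.03, 0.04, 0, 0, 0, 1]
}}

```text
time_s: 8.2
tcp_pos: [0.4559, 0.0098, 0.0186]
ee_rot: [[-1.0, -0.002, -0.003], [-0.003, 0.819, 0.574], [0.001, 0.574, -0.819]]
wrist_force: [0.2, -0.1, -0.7]
gripper_width: 0.091
```

Call:
{"api": "move_arm", "payload": {
  "motion": [0, -0.014, 0.02, 0, 0, 0, 1, 0, -0.014, 0.02, 0, 0, 0, 1]
}}

```text
time_s: 8.37
tcp_pos: [0.4559, 0.0098, 0.0174]
ee_rot: [[-1.0, -0.002, -0.003], [-0.003, 0.819, 0.574], [0.001, 0.574, -0.819]]
wrist_force: [-0.4, 0.0, -0.4]
gripper_width: 0.088
```

Call:
{"api": "move_arm", "payload": {
  "motion": [0, -0.014, 0.02, 0, 0, 0, 1, 0, -0.014, 0.02, 0, 0, 0, 1]
}}

```text
time_s: 8.53
tcp_pos: [0.4558, 0.0098, 0.0171]
ee_rot: [[-1.0, -0.003, -0.003], [-0.004, 0.818, 0.575], [0.001, 0.575, -0.818]]
wrist_force: [-0.6, -0.4, 3.4]
gripper_width: 0.089
```

Call:
{"api": "move_arm", "payload": {
  "motion": [0, -0.014, 0.02, 0, 0, 0, 1, 0, -0.014, 0.02, 0, 0, 0, 1]
}}

```text
time_s: 8.7
tcp_pos: [0.4558, 0.0098, 0.0171]
ee_rot: [[-1.0, -0.004, -0.004], [-0.005, 0.818, 0.575], [0.001, 0.575, -0.818]]
wrist_force: [-0.9, -1.2, 6.5]
gripper_width: 0.087
```

Call:
{"api": "move_arm", "payload": {
  "motion": [0, 0.01, -0.02, 0, 0, 0, 0.76, 0, 0.01, -0.02, 0, 0, 0, 0.7, 0, 0.01, -0.02, 0, 0, 0, 0.65, 0, 0.01, -0.02, 0, 0, 0, 0.6, 0, 0.01, -0.02, 0, 0, 0, 0.57, 0, 0.01, -0.02, 0, 0, 0, 0.54, 0, 0.01, -0.02, 0, 0, 0, 0.54]
}}

```text
time_s: 9.28
tcp_pos: [0.4558, 0.0097, 0.0178]
ee_rot: [[-1.0, -0.004, -0.004], [-0.005, 0.818, 0.575], [0.001, 0.575, -0.818]]
wrist_force: [0.5, -0.8, -0.6]
gripper_width: 0.223
```

Run:
```python
from h import *
import cv2
st()
b=imaging.capture("top");a=imaging.capture("side")
cv2.imwrite('pics/d9.png',np.hstack([cv2.resize(b[190:270,270:340],None,fx=5,fy=5),cv2.resize(a[190:310,220:300],None,fx=5,fy=5)[:400]]))
for t,y,z in((26,.0114,.0155),(17.5,.013,.013),(9,.0145,.010),(0,.016,.007)):
  print(t,*rel([.456,y,z],down(90)@Ro.from_rotvec([-t,0,0],degrees=True).as_matrix()))
```

```text
9.2833 J [ -6.3  28.8 -19.2 -43.7 -55.8 -53.6] p [0.4558 0.0097 0.0178] yaw_y 90.27 z [-0.0038  0.5755 -0.8178] F [ 0.5 -0.8 -0.6] g 19.40827596113995
26 [-0.006  0.     0.072] [ 1.827 -0.04   0.048]
17.5 [-0.006 -0.003  0.146] [ 3.527 -0.036  0.051]
9 [-0.007 -0.015  0.229] [ 5.227 -0.033  0.054]
0 [-0.007 -0.028  0.311] [ 7.027 -0.028  0.057]
```

View pics/d9.png

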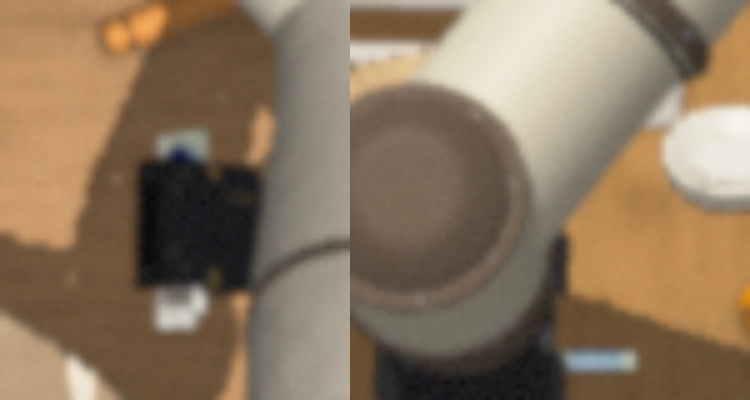

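Call:
{"api": "move_arm", "payload": {
  "motion": [0, 0, 0.02, 0.6, 0, 0, 0.49, 0, 0, 0.05, 1.2, 0, 0, 0.43, 0, 0, 0.07, 1.8, 0, 0, 0.38, 0, 0, 0.1, 2.4, 0, 0, 0.32, 0, 0, 0.12, 3, 0, 0, 0.26, 0, 0, 0.15, 3.5, 0, 0, 0.2, 0, -0.01, 0.18, 4.1, 0, 0, 0.13, 0, -0.01, 0.2, 4.7, 0, 0, 0.07, 0, -0.015, 0.23, 5.2, 0, 0, 0.01, 0, -0.02, 0.26, 5.8, 0, 0, -0.04, 0, -0.025, 0.29, 6.4, 0, 0, -0.1, 0, -0.03, 0.31, 7, 0, 0, -0.15, 0, -0.03, 0.31, 7, 0, 0, -0.15]
}}

```text
time_s: 10.47
tcp_pos: [0.4548, 0.0167, 0.0067]
ee_rot: [[-1.0, -0.01, -0.002], [-0.01, 1.0, -0.0], [0.002, -0.0, -1.0]]
wrist_force: [-0.7, -0.5, -0.7]
gripper_width: 0.567
```

Run:
```python
from h import *
import cv2
st()
b=imaging.capture("top");a=imaging.capture("side")
cv2.imwrite('pics/d10.png',np.hstack([cv2.resize(b[190:270,270:340],None,fx=5,fy=5),cv2.resize(a[170:290,220:300],None,fx=5,fy=5)[:400]]))
cv2.imwrite('pics/d10b.png',b)
```

```text
10.4667 J [  22.6   22.9  -37.7   -0.1  -29.5 -112. ] p [0.4548 0.0167 0.0067] yaw_y 90.55 z [-0.0023 -0.     -1.    ] F [-0.7 -0.5 -0.7] g 49.320082783076366
```

View pics/d10.png

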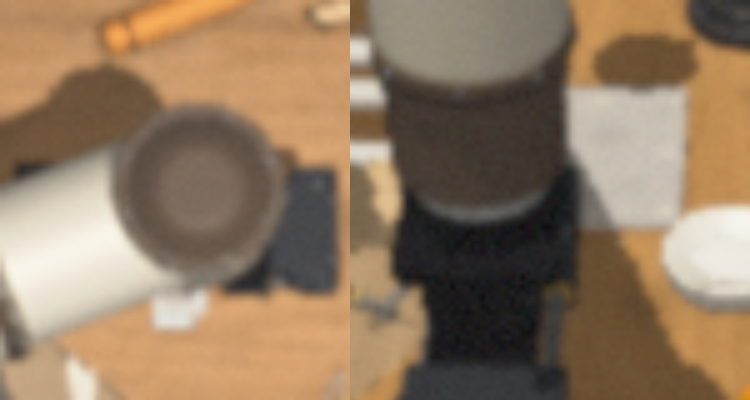

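Call:
{"api": "move_arm", "payload": {
  "motion": [0, 0, 0, 0, 0, 0, -0.19, 0, 0, 0, 0, 0, 0, -0.23, 0, 0, 0, 0, 0, 0, -0.27, 0, 0, 0, 0, 0, 0, -0.31, 0, 0, 0, 0, 0, 0, -0.34, 0, 0, 0, 0, 0, 0, -0.37, 0, 0, 0, 0, 0, 0, -0.4, 0, 0, 0, 0, 0, 0, -0.43, 0, 0, 0, 0, 0, 0, -0.46, 0, 0, 0, 0, 0, 0, -0.49, 0, 0, 0, 0, 0, 0, -0.52, 0, 0, 0, 0, 0, 0, -0.56, 0, 0, 0, 0, 0, 0, -0.6, 0, 0, 0, 0, 0, 0, -0.66, 0, 0, 0, 0, 0, 0, -0.72, 0, 0, 0, 0, 0, 0, -0.78, 0, 0, 0, 0, 0, 0, -0.82]
}}

```text
time_s: 11.98
tcp_pos: [0.4551, 0.0162, 0.0069]
ee_rot: [[-1.0, -0.006, -0.002], [-0.006, 1.0, 0.003], [0.002, 0.003, -1.0]]
wrist_force: [-0.6, 0.2, 0.4]
gripper_width: 0.893
```

Run:
```python
from h import *
import cv2
st()
b=imaging.capture("top");a=imaging.capture("side")
cv2.imwrite('pics/d11.png',np.hstack([cv2.resize(b[190:270,270:340],None,fx=5,fy=5),cv2.resize(a[170:290,220:300],None,fx=5,fy=5)[200:]]))
```

```text
11.9833 J [  22.4   22.9  -37.5   -0.4  -29.6 -111.7] p [0.4551 0.0162 0.0069] yaw_y 90.37 z [-0.002   0.0031 -1.    ] F [-0.6  0.2  0.4] g 77.69751570938494
```

View pics/d11.png

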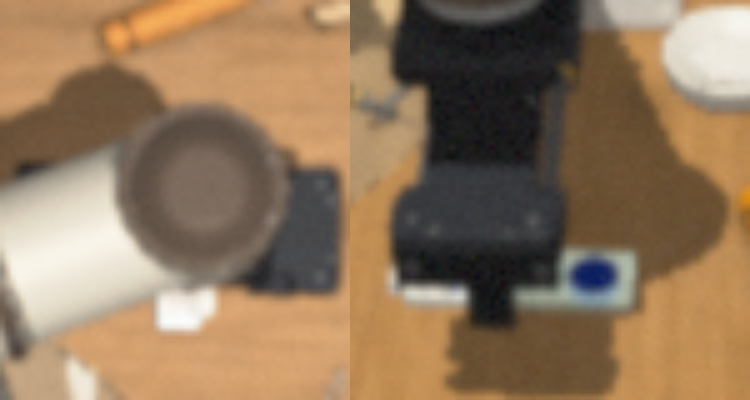

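Call:
{"api": "move_arm", "payload": {
  "motion": [0, 0, -0.4, 0, 0, 0, -0.82, 0.5, 0, -1.3, 0, 0, 0, -0.82, 1.2, 0.6, -2.2, 0, 0, 0, -0.82, 2, 1.5, -2.2, 0, 0, 0, -0.82, 2, 2.4, -2.2, 0, 0, 0, -0.82, 2, 3, -2.2, 0, 0, 0, -0.82, 2, 3, -2.2, 0, 0, 0, -0.82, 2, 3, -2.2, 0, 0, 0, -0.82]
}}

```text
time_s: 12.75
tcp_pos: [0.3743, 0.1368, 0.0957]
ee_rot: [[-1.0, -0.01, -0.001], [-0.01, 1.0, 0.004], [0.001, 0.004, -1.0]]
wrist_force: [-1.0, -0.7, 1.0]
gripper_width: 0.906
```

Run:
```python
from h import *
import cv2
st()
b=imaging.capture("top");a=imaging.capture("side")
cv2.imwrite('pics/e1.png',cv2.resize(b[190:270,270:350],None,fx=7,fy=7,interpolation=cv2.INTER_CUBIC))
cv2.imwrite('pics/e2.png',cv2.resize(a[200:280,220:320],None,fx=7,fy=7,interpolation=cv2.INTER_CUBIC))
```

```text
12.75 J [  43.5    8.8  -39.7   -0.3  -41.4 -132.7] p [0.3743 0.1368 0.0957] yaw_y 90.55 z [-0.0015  0.0037 -1.    ] F [-1.  -0.7  1. ] g 78.85227780013378
```

View pics/e1.png

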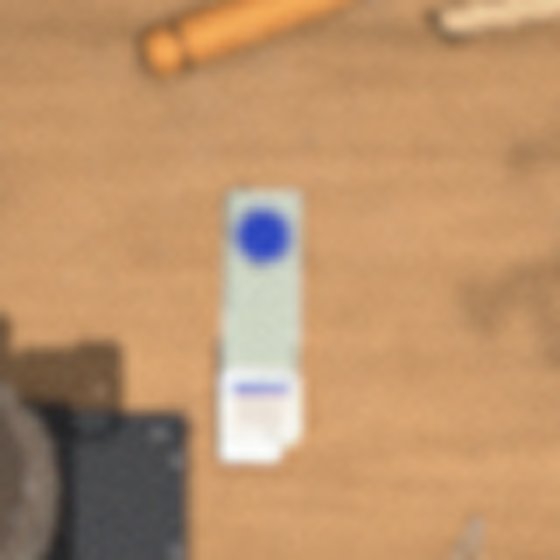

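View pics/e2.png

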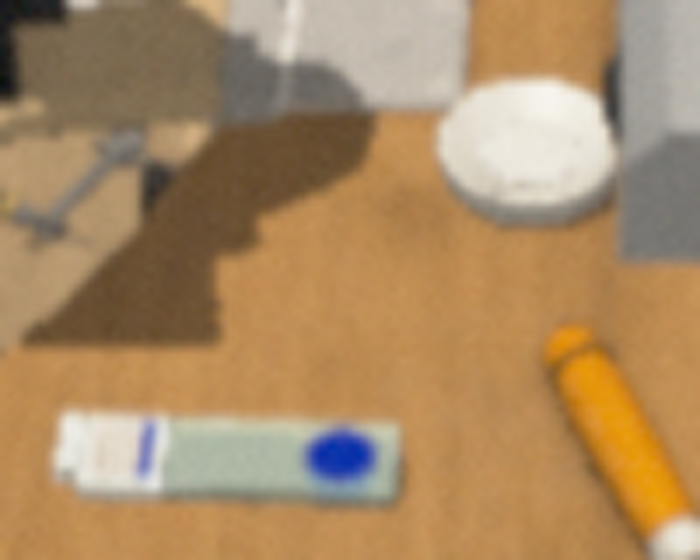

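Run:
```python
from h import *
t=lambda x,y:atz("top",270+x/7-.43,190+y/7-.43,.008)
s=lambda x,y:atz("side",220+x/7-.43,200+y/7-.43,.008)
print("enamel",t(263,236),s(341,455))
print("frost end mid",t(259,462),s(68,446))
print("clear end mid",t(265,189),s(398,456))
print("stripe",t(262,387),s(147,449))
```

```text
enamel [0.5043 0.0038 0.008 ] [0.5038 0.0047 0.008 ]
frost end mid [0.4034 0.0041 0.008 ] [0.4073 0.0059 0.008 ]
clear end mid [0.5255 0.0032 0.008 ] [0.5238 0.0048 0.008 ]
stripe [0.4367 0.0032 0.008 ] [0.4353 0.0054 0.008 ]
```

Run:
```python
from h import *
print(rel([.422,.0045,.06],down(89.7)))
```

```text
(array([-1.182, -3.27 ,  0.866]), array([ 0.028, -0.035,  0.132]))
```

Call:
{"api": "move_arm", "payload": {
  "motion": [-0.5, -1, 0, 0, 0, 0, -0.4, -0.9, -2, 0, 0, 0, 0, -0.4, -1.18, -3, 0, 0, 0, 0.13, -0.4, -1.18, -3.27, 0.5, 0, 0, 0.13, -0.4, -1.18, -3.27, 0.87, 0, 0, 0.13, -0.4, -1.18, -3.27, 0.87, 0, 0, 0.13, -0.4, -1.18, -3.27, 0.87, 0, 0, 0.13, -0.4]
}}

```text
time_s: 13.43
tcp_pos: [0.4211, 0.003, 0.0592]
ee_rot: [[-1.0, 0.007, -0.006], [0.007, 1.0, 0.001], [0.006, 0.001, -1.0]]
wrist_force: [0.1, -0.3, 0.4]
gripper_width: 0.705
```

Run:
```python
from h import *
import cv2
st(); print(rel([.422,.0045,.004],down(89.7)))
a=imaging.capture("side")
cv2.imwrite('pics/e3.png',cv2.resize(a[200:280,220:320],None,fx=6,fy=6,interpolation=cv2.INTER_CUBIC))
```

```text
13.4333 J [  22.6   14.7  -39.2   -0.3  -36.4 -112.7] p [0.4211 0.003  0.0592] yaw_y 89.57 z [-0.0057  0.0012 -1.    ] F [ 0.1 -0.3  0.4] g 61.3032568376747
(array([-0.029,  0.036,  1.381]), array([ 0.014, -0.065, -0.026]))
```

View pics/e3.png

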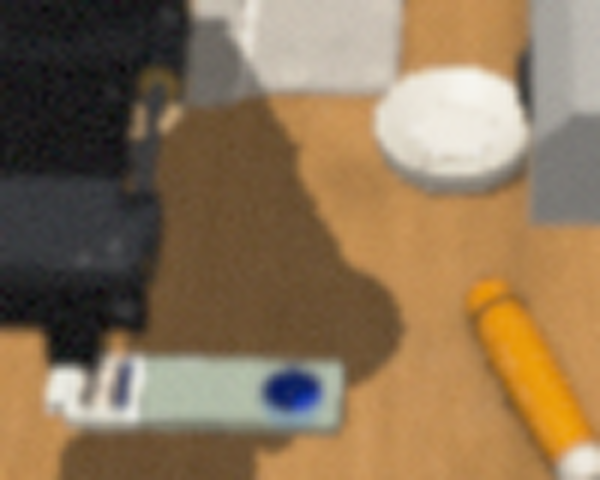

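Call:
{"api": "move_arm", "payload": {
  "motion": [-0.03, 0.03, 0.4, 0, 0, 0, -0.4, -0.03, 0.03, 0.8, 0, 0, 0, -0.4, -0.03, 0.03, 1.1, 0, -0.07, 0, -0.4, -0.03, 0.03, 1.3, 0, -0.07, 0, -0.4, -0.03, 0.03, 1.36, 0, -0.07, 0, -0.4, -0.03, 0.03, 1.36, 0, -0.07, 0, -0.4]
}}

```text
time_s: 13.98
tcp_pos: [0.4231, 0.0055, 0.0057]
ee_rot: [[-1.0, 0.005, 0.002], [0.005, 1.0, 0.002], [-0.002, 0.002, -1.0]]
wrist_force: [-0.5, -0.7, 0.6]
gripper_width: 0.697
```

Call:
{"api": "move_arm", "payload": {
  "motion": [0.03, -0.02, 0.04, 0, 0, 0, -0.4, 0.03, -0.02, 0.075, 0, 0, 0, -0.4, 0.03, -0.02, 0.075, 0, 0, 0, -0.4]
}}

```text
time_s: 14.23
tcp_pos: [0.4222, 0.0048, 0.0031]
ee_rot: [[-1.0, 0.005, 0.003], [0.005, 1.0, 0.002], [-0.003, 0.002, -1.0]]
wrist_force: [0.2, 0.8, -0.5]
gripper_width: 0.698
```

Call:
{"api": "move_arm", "payload": {
  "motion": [0, 0, 0.01, 0, 0, 0, -0.1, 0, 0, 0.01, 0, 0, 0, 0.1, 0, 0, 0.01, 0, 0, 0, 0.2, 0, 0, 0.01, 0, 0, 0, 0.3, 0, 0, 0.01, 0, 0, 0, 0.6, 0, 0, 0.01, 0, 0, 0, 1, 0, 0, 0.01, 0, 0, 0, 1, 0, 0, 0.01, 0, 0, 0, 1]
}}

```text
time_s: 14.9
tcp_pos: [0.4223, 0.0049, 0.0027]
ee_rot: [[-1.0, 0.005, 0.004], [0.005, 1.0, 0.002], [-0.004, 0.002, -1.0]]
wrist_force: [0.4, -0.3, 1.0]
gripper_width: 0.384
```

Run:
```python
from h import *
import cv2
st()
a=imaging.capture("side")
cv2.imwrite('pics/e4.png',cv2.resize(a[200:280,220:320],None,fx=6,fy=6,interpolation=cv2.INTER_CUBIC))
```

```text
14.9 J [  22.9   21.1  -42.6   -0.1  -26.  -113.1] p [0.4223 0.0049 0.0027] yaw_y 89.72 z [ 0.0035  0.0022 -1.    ] F [ 0.4 -0.3  1. ] g 33.37056429077925
```

View pics/e4.png

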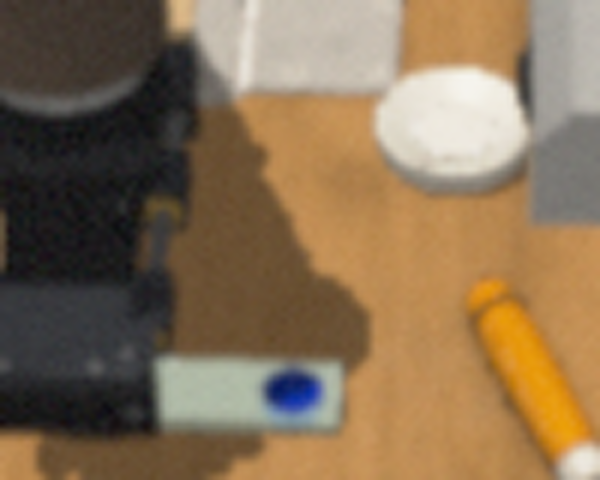

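Call:
{"api": "move_arm", "payload": {
  "motion": [0, 0, -0.2, 0, 0, 0, 1, 0, 0, -0.5, 0, 0, 0, 1, 0, 0, -0.9, 0, 0, 0, 1, 0, 0, -1.15, 0, 0, 0, 1, 0, 0, -1.15, 0, 0, 0, 1, 0, 0, -1.15, 0, 0, 0, 1, 0, 0, -1.15, 0, 0, 0, 1]
}}

```text
time_s: 15.53
tcp_pos: [0.4215, 0.0046, 0.0484]
ee_rot: [[-1.0, 0.005, 0.003], [0.005, 1.0, 0.002], [-0.003, 0.002, -1.0]]
wrist_force: [0.1, -0.5, -0.9]
gripper_width: 0.382
```

Run:
```python
from h import *
import cv2
st()
print("before lift enamel",atz("side",220+293/6-.42,200+392/6-.42,.008))
a=imaging.capture("side");b=imaging.capture("top")
cv2.imwrite('pics/e5.png',np.hstack([cv2.resize(a[180:280,220:300],None,fx=5,fy=5,interpolation=cv2.INTER_CUBIC),cv2.resize(b[180:280,260:340],None,fx=5,fy=5,interpolation=cv2.INTER_CUBIC)]))
```

```text
15.5333 J [  22.9   15.7  -40.2   -0.1  -33.9 -113.1] p [0.4215 0.0046 0.0484] yaw_y 89.7 z [ 0.0025  0.0021 -1.    ] F [ 0.1 -0.5 -0.9] g 33.20479478926289
before lift enamel [0.5042 0.0035 0.008 ]
```

View pics/e5.png

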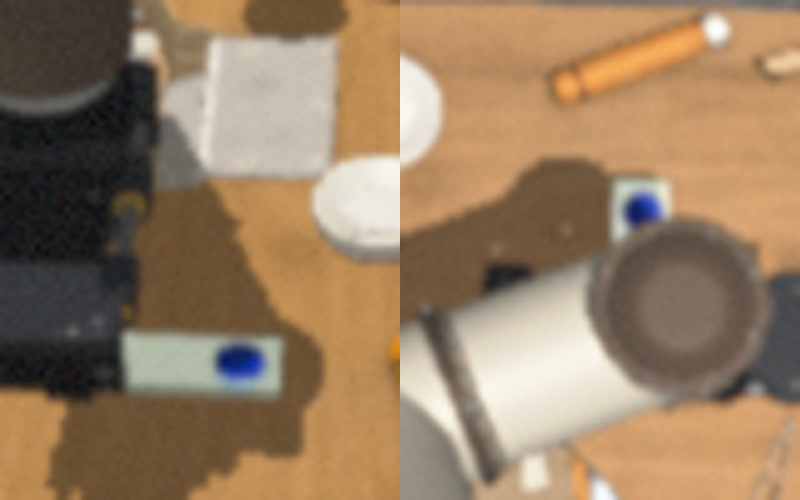

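Run:
```python
from h import *
e=tri(("side",267.8,252.0),("top",308.6,221.6));print(e)
s=r.sense();print("tool frame",s["ee_rot"].T@(e-s["tcp_pos"]))
al=np.radians(37);u=np.array([np.cos(al),np.sin(al),0])
L=np.array([.4955,.339,.048])
for k,yaw in((.09,127),(.0,127)):
  print(rel(L-(.0818+k)*u,down(yaw)),L-(.0818+k)*u)
```

```text
[0.5043 0.0016 0.0549]
tool frame [-0.0829 -0.0024 -0.0067]
(array([1.609, 5.769, 0.009]), array([ 0.012,  0.026, -7.459])) [0.3583 0.2356 0.048 ]
(array([-0.181,  7.132,  0.015]), array([ 0.012,  0.026, -7.459])) [0.4302 0.2898 0.048 ]
```

Call:
{"api": "move_arm", "payload": {
  "motion": [0.1, 0.3, 0, 0, 0, -0.5, 1, 0.3, 0.8, 0, 0, 0, -1, 1, 0.4, 1.3, 0, 0, 0, -1.7, 1, 0.6, 1.9, 0, 0, 0, -2.5, 1, 0.7, 2.5, 0, 0, 0, -3.2, 1, 0.9, 3.1, 0, 0, 0, -4, 1, 1, 3.7, 0, 0, 0, -4.8, 1, 1.2, 4.3, 0, 0, 0, -5.5, 1, 1.3, 4.8, 0, 0, 0, -6.2, 1, 1.5, 5.3, 0, 0, 0, -6.9, 1, 1.6, 5.6, 0, 0, 0, -7.3, 1, 1.6, 5.77, 0, 0, 0, -7.46, 1, 1.6, 5.77, 0, 0, 0, -7.46, 1, 1.6, 5.77, 0, 0, 0, -7.46, 1]
}}

```text
time_s: 16.8
tcp_pos: [0.3584, 0.2352, 0.0478]
ee_rot: [[-0.799, -0.601, 0.001], [-0.601, 0.799, 0.0], [-0.001, -0.0, -1.0]]
wrist_force: [0.2, -1.0, -1.7]
gripper_width: 0.387
```

Run:
```python
from h import *
import cv2
st()
a=imaging.capture("side");b=imaging.capture("top")
cv2.imwrite('pics/f1.png',np.hstack([cv2.resize(a[130:230,220:320],None,fx=4,fy=4,interpolation=cv2.INTER_CUBIC),cv2.resize(b[160:260,160:260],None,fx=4,fy=4,interpolation=cv2.INTER_CUBIC)]))
```

```text
16.8 J [  55.2   16.4  -39.3    0.   -34.3 -108.2] p [0.3584 0.2352 0.0478] yaw_y 126.97 z [ 0.0008  0.0004 -1.    ] F [ 0.2 -1.  -1.7] g 33.688968555083235
```

View pics/f1.png

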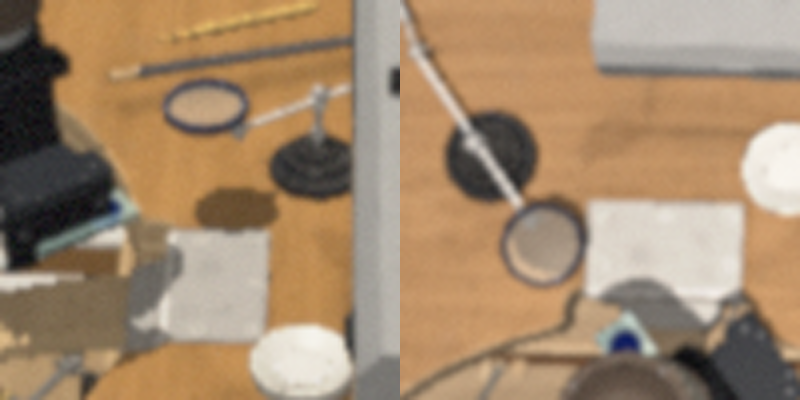

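Run:
```python
from h import *
s=r.sense();e=atz("top",216.1,245.1,.053);print(e,s["ee_rot"].T@(e-s["tcp_pos"]))
print(rel(np.array([.4302,.2898,.047]),down(127)))
```

```text
[0.4271 0.2812 0.053 ] [-0.0828 -0.004  -0.0049]
(array([-2.262,  0.027,  0.027]), array([-0.001,  0.012, -0.017]))
```

Call:
{"api": "move_arm", "payload": {
  "motion": [-0.25, 0, 0, 0, 0, 0, 1, -0.6, 0, 0, 0, 0, 0, 1, -1, 0, 0, 0, 0, 0, 1, -1.4, 0, 0, 0, 0, 0, 1, -1.8, 0.02, 0.02, 0, 0, 0, 1, -2.1, 0.03, 0.02, 0, 0, 0, 1, -2.26, 0.03, 0.02, 0, 0, 0, 1, -2.26, 0.03, 0.02, 0, 0, 0, 1, -2.26, 0.03, 0.02, 0, 0, 0, 1, -2.26, 0.03, 0.02, 0, 0, 0, 1]
}}

```text
time_s: 17.73
tcp_pos: [0.4295, 0.2889, 0.0471]
ee_rot: [[-0.8, -0.6, -0.0], [-0.6, 0.8, -0.0], [0.0, -0.0, -1.0]]
wrist_force: [0.4, -0.4, -1.2]
gripper_width: 0.383
```

Run:
```python
from h import *
import cv2
st()
a=imaging.capture("side");b=imaging.capture("top")
cv2.imwrite('pics/f2.png',cv2.resize(a[130:210,235:315],None,fx=7,fy=7,interpolation=cv2.INTER_CUBIC))
cv2.imwrite('pics/f3.png',cv2.resize(b[180:260,160:240],None,fx=7,fy=7,interpolation=cv2.INTER_CUBIC))
```

```text
17.7333 J [  51.9   23.4  -27.1    0.   -39.5 -105. ] p [0.4295 0.2889 0.0471] yaw_y 126.87 z [-0.0001 -0.0003 -1.    ] F [ 0.4 -0.4 -1.2] g 33.33305343585134
```

View pics/f2.png

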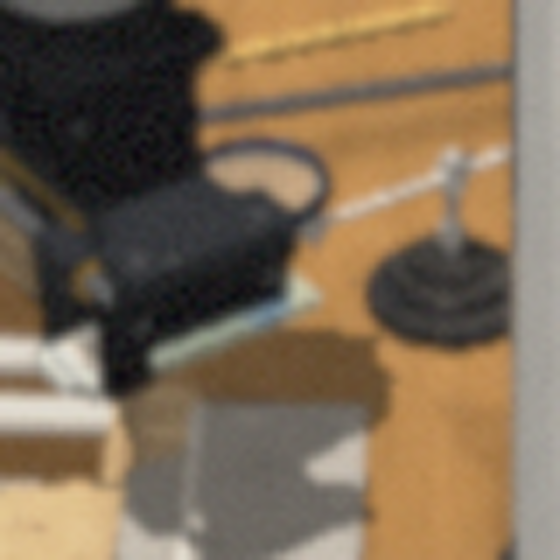

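View pics/f3.png

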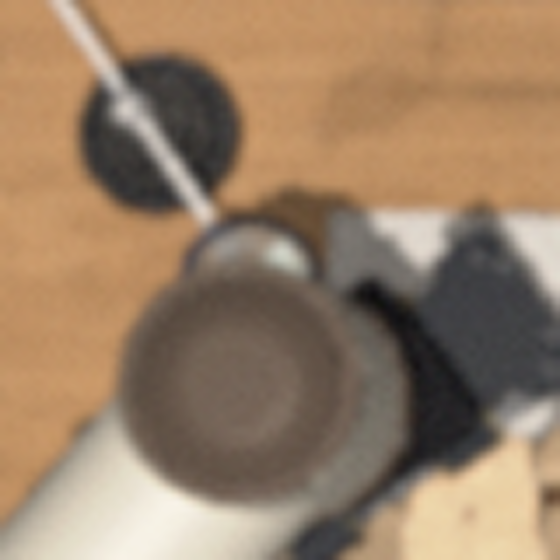

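Run:
```python
from h import *
s=r.sense();R=s["ee_rot"];p=s["tcp_pos"]
for off in(0,-.0025):
  for n,(x,y,z) in dict(clr_m=(-.102,-.017,-.0053),clr_mb=(-.102,-.017,.0027),clr_p=(-.102,.017,-.0053),fr_m=(.018,-.017,-.0053)).items():
    print(off,n,(proj("side",p+R@np.array([x,y+off,z]))-[235,130]+.43)*7)
print("enamel",p+R@np.array([-.082,0,-.0013]), "lensproj",(proj("side",[.4955,.339,.101])-[235,130]+.43)*7,(proj("top",[.4955,.339,.101])-[160,180]+.43)*7)
```

```text
0 clr_m [323.5012 287.9762]
0 clr_mb [323.6613 303.5769]
0 clr_p [277.795  249.2718]
0 fr_m [ 76.8698 389.1941]
-0.0025 clr_m [326.9151 290.8672]
-0.0025 clr_mb [327.0631 306.4742]
-0.0025 clr_p [281.1105 252.0794]
-0.0025 fr_m [ 80.1347 392.3073]
enamel [0.4951 0.3384 0.0486] lensproj [259.5531 187.0589] [251.0252 287.1578]
```

Run:
```python
from h import *
import cv2
a=imaging.capture("side");cv2.imwrite('pics/g.png',a);b=imaging.capture("top");cv2.imwrite('pics/gt.png',b)
cv2.imwrite('pics/g2.png',np.hstack([cv2.resize(a[290:375,190:290],None,fx=4,fy=4),cv2.resize(b[205:290,340:415],None,fx=4,fy=4)]))
st()
```

```text
17.9333 J [  51.9   23.4  -27.1    0.   -39.5 -105. ] p [0.4297 0.2895 0.0474] yaw_y 126.92 z [ 0.0007  0.0004 -1.    ] F [ 0.4  0.2 -0.2] g 33.31355918472286
```

View pics/g2.png

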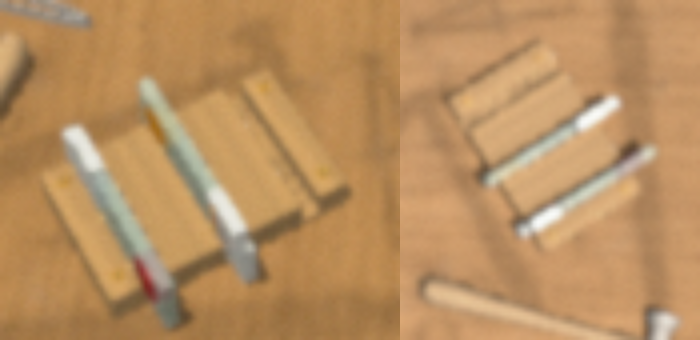

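View pics/g.png

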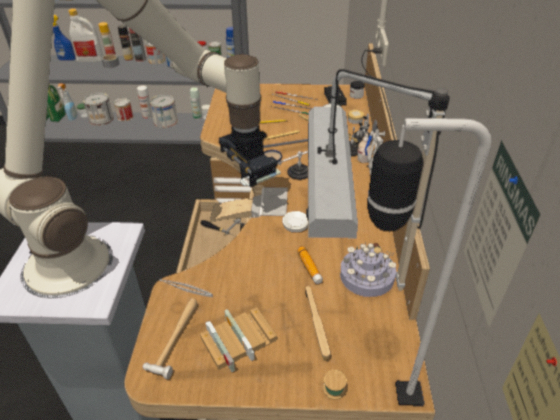

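The other two slides still stand in the rack. The lens ring is where it was, with its right edge at about column 282 in the side view, and the slide is held still under it.

```bash
python3 -c "
from station import r
print(r.finish_job())"
```

```text
the job is handed in; nothing more can be done
None
```

The blue slide is out of the rack and held label side up by its frosted end under the loupe lens. I handed the job in at about 18 s of robot time.

**How it went:** I lifted the slide from the rack at its middle. I tilted it 35° so that one long edge rested on the clear bench, then eased it flat between the slowly opening fingers. The label stripe and the notch then showed the label face up. I picked it up again across its width at the frosted end, about 42 mm from its middle, and moved it under the lens.

**Last checks:**
- **Position:** the enamel is at about (0.495, 0.338). That comes from the arm's position and the enamel's place in the grip, and the lens was measured at about (0.4955, 0.339).
- **Height and level:** the slide's mid-plane is about 49 mm above the bench. The tool is upright to about 0.1°, so the slide should be just as level.
- **Grip and contact:** the opening is 33.3 mm on the 34 mm slide, and the wrist force is under 1 N, so nothing is being pressed.
- **Surroundings:** the lens ring is in the same place in the images as before, and the red and amber slides still stand in their slots.

**Less certain:**
- The gripper and wrist hid the blue spot from above in the final pose, so I could not see directly that it was centred.
- The clear corner seen in the side picture fits the computed pose to about 2 mm.
- Earlier sightings of the spot's sideways position in the grip disagreed, ranging from 1 to 4 mm off the tool centre line.

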